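# Stand the toppled cooling fan back up and slide it to the board

### The arm

A 6-joint arm with a two-finger parallel gripper is mounted at the origin on the work surface. World frame = base frame: x ahead of the robot, y to its left, z up, the work surface at z = 0. Lengths are in m, angles in rad, forces in N, time in s.
With the tool pointing down it reaches from about 0.35 to 0.85 m from the base axis. Payload 8.1 kg.
Tool frame: the origin (TCP) lies at the very end of the fingers, on their centre line; the grasp point (between the pads) lies 19 mm behind it; z points along the fingers, y is the line along which they close (so a half turn about z gives the same grasp; the last joint's range is limited). The gripper opens to 93 mm and grips with 3 to 60 N. Pads are 15 mm wide; open, the fingers measure 128 mm over their backs; the gripper's body (75 mm by 188 mm) begins 65 mm behind the grasp point.
Start: joints at [-0.085, 0.13, 1.488, -0, 1.523, -0.085], TCP at [0.6, 0, 0.198] pointing down, gripper open.
Joint ranges: [-2.96, 2.96], [-0.89, 2.26], [0.02, 2.5], [-1.34, 4.48], [0, 2.73], [-2.66, 2.66]. Speed limits (rad/s): [2.39, 2.39, 2.79, 3.14, 3.14, 3.14].

### API

Orientations are given as a rotation vector (axis times angle).
In Python, from workcell import monitor, camera, sign_off gives the robot as it stands.
- The arm moves only by the tool apply_moves, never from a script. Its argument "moves" is one flat list of numbers, 7 for each row, row after row: the turn, a rotation vector about the tool's x, y, z in rad, then the shift along the tool's x, y, z in mm, then the opening, from 0 (shut) to 1 (fully open). In form: [rx, ry, rz, dx, dy, dz, grip, rx, ry, rz, dx, dy, dz, grip, ...]. A call has 1 to 5 rows; each row is the pose to reach, as a shift and turn from the pose commanded when the call began, along the tool's axes at that moment; what a row does not reach only later rows make up. A row lasts 1/10 s, in which the tool goes at most 50 mm and 8.59 degrees, less where a joint would pass 70% of its speed; a pose out of reach is approached as far as the arm can. A call with a gripper value outside its range is refused whole. The fingers move at their own pace and stop on an object; the grip force is fixed at half the most. Time passes only in rows, so rows that repeat a pose let the fingers close. It gives the time, the measured TCP pose, the force, the opening and the grip force at its end, in the units of the state.
- monitor.read_state(): the state, without advancing time (a new reading comes with each control period).
- camera(name): name is "scene" or "side" or "wrist"; returns a dict with "image" (400x640x3 uint8, red, green, blue), "range_z" (400x640 float32, m along the optical axis (not along the pixel's ray), 0 where there is no reading), "K" (3x3 intrinsics, pixels), "rvec" (rotation vector, rad) and "tvec" (3), from world to camera coordinates, as OpenCV has them; the wrist camera has in their place "T_tool_cam" (4x4, takes a point from camera to tool coordinates, whose origin is the TCP and whose axes are the flange's). Camera axes: x right, y down, z forward; pixel columns grow to the right and rows downward; lengths in m; the calibration is good to about 2 mm. A picture is of the moment at which its call begins: read the wrist's pose just before it.
- sign_off(): hands the job in; it is judged then, once.
The state is a dict: "time_s": time; "joint_positions": joint angles; "joint_vel": joint speeds; "joint_torque": joint torques, N m; "position": TCP position; "orientation": TCP orientation; "contact_force": force on the tool from outside, world axes, zero at the start; "wrist_torque": the same for the moment, N m; "width": opening from 0.0 (shut) to 1.0 (fully open); "grasp_force": force on a finger pad.
Only numpy, scipy, OpenCV 4.12 (cv2) and the standard library are available. Lean on these libraries where they do the work, as an engineer would, in place of code of your own. Each camera call takes 0.05 s, during which the arm holds its last target. There are 200 camera calls.

### The job

The cooling fan on the test bench has been knocked onto its back. Push it back up with the fingertips so that it stands on its foot plate again, then push it along the bench, square to the circuit board and centred on its heat sink, until the front edge of the foot plate meets the board's tray. Only push it, never pinch or lift it, and leave the meter, the cleaner pen and the plug-in module where they are.

Things in the scene. Friction and masses are not known exactly. Their poses are not given: they have to be found in the camera images.
- fan: Loose fan (0.6 to 1 kg): black square frame 120 x 120 x 38 mm with guards, upright on a bare-metal foot plate 120 x 120 x 4 mm. Standing: z up, x forward (where the plate points), origin mid bottom rear edge at bench height; frame x 0 to 38, z 4 to 124 mm; plate x 0 to 120, z 0 to 4 mm; y -60 to 60 mm. Starts lying on its back: x up, z towards the robot, origin at bench height on the far side.
- fan_toe (a point): Middle of the foot plate's front edge (underside). At the start the plate is an upright wall beyond the lying frame (38 mm high), this point at its top, 120 mm up; pushing the wall's top away from the robot turns the fan about its bottom rear edge; past about 40 degrees it drops onto the plate by itself. Friction on the bench about 0.5 to 0.7.
- board: Fixed board under test: dark metal tray 200 deep x 260 wide x 12 mm high, blue circuit board on posts above it, black finned heat sink 70 x 80 mm, top at 56 mm, near the middle of the side facing the fan (centred on y = 0, from x = 25 mm). Origin: middle of the tray's edge nearest the fan, at bench height; x points across the tray, away from the fan; z up.
- module: Loose plug-in optical module with a green pull tab, 90 x 18 x 9 mm, lying beside the fan. Origin: middle of its underside (of the metal part), x along its length.
- pen: Loose white and orange fibre cleaner pen, 160 x 20 x 16 mm, lying beside the fan. Origin: near the middle of its underside, x along its length.
- meter: Loose hand-held optical power meter in a blue case, 180 x 90 x 40 mm, lying on its back. Origin: middle of its underside, x along its length.
Things that resemble listed ones, but are neither listed nor needed, are in the scene too. There is more than one size of the fan; the job needs the smallest.

How it is judged:
On the way:
1. the fan stands upright on its foot plate (angle between fan's own z axis and vertical below 0.08 rad and height (world z) of fan below 0.01 m), for 0.3 s.
At the end, for the whole second after the job is handed in: The fan stands upright (within 4.5 degrees) and still on its foot plate, the middle of the plate's front edge within 15 mm of the tray's edge and within 25 mm of the heat sink's centre line, square to the board within 8.5 degrees (all of step 1 and x of fan_toe in the frame of board between -0.015 and 0.004 m and y of fan_toe in the frame of board between -0.025 and 0.025 m and angle between the x axis of fan and the x axis of board, either way round below 0.15 rad and linear speed of fan below 0.02 m/s); the robot touches nothing.
It fails at once if the fan is lifted: its bottom rear edge rises more than 25 mm off the bench (height (world z) of fan above 0.025 m).
It fails at once if the fan is pinched: fingers press on the front and the back of its frame, or on both sides of its foot plate, at once ((contact force between the fingers and fan_c0 above 1 N and contact force between the fingers and fan_c1 above 1 N) or (contact force between the fingers and fan_c2 above 1 N and contact force between the fingers and fan_c3 above 1 N)).
It fails at once if the module is moved by more than 15 mm (distance of module from where it was at the start of the episode above 0.015 m).
It fails at once if the pen is moved by more than 15 mm (distance of pen from where it was at the start of the episode above 0.015 m).
It fails at once if the meter is moved by more than 15 mm (distance of meter from where it was at the start of the episode above 0.015 m).
It also fails if it takes over 64 s, if anything falls off the work surface, if the arm or the gripper's body presses on something with over 40 N, if the wrist force passes 120 N, or if a joint passes its speed limit or range.

## Working session

There is one attempt and no reset: what is moved stays moved. The work goes in short steps, Python scripts to look and compute and a tool call to move; the robot and the scene stay as the last step left them, time stands still between calls to the robot, and variables do not carry over. Pictures are saved under pics/ and viewed, at most 12 in all, crops included, and the job is handed in when it is done.

Besides the shell and the picture viewer there is one more tool, called after ">>>" as name(argument=value, ...) on one line, values as JSON. apply_moves: Moves the arm, as the interface text tells. Its arguments: {"type":"object","properties":{"moves":{"type":"array"}},"required":["moves"]}

```bash
mkdir -p pics; cat > h.py <<'E'
import numpy as np, cv2
from workcell import monitor, camera, sign_off
def grab(n, f):
    c=camera(n); np.savez(f'pics/{f}.npz',**c); cv2.imwrite(f'pics/{f}.png',c['image'][:,:,::-1]); return c
def cloud(c):
    K=c['K']; z=c['range_z']; v,u=np.mgrid[:400,:640]
    P=np.stack([(u-K[0,2])/K[0,0]*z,(v-K[1,2])/K[1,1]*z,z],-1)
    R=cv2.Rodrigues(np.array(c['rvec'],float).ravel())[0]
    W=(P-np.ravel(c['tvec']))@R; W[z==0]=np.nan; return W
E
python3 -c "
from h import *
print(monitor.read_state())
grab('scene','s0');grab('side','d0')"
```

```text
{'time_s': 0.0, 'joint_positions': array([-8.53992337e-02,  1.31140807e-01,  1.48929680e+00,  6.27491679e-06,
        1.52298382e+00, -8.54230319e-02]), 'joint_vel': array([-2.84259215e-04, -1.34363847e-03, -7.44693389e-04,  9.31880869e-05,
       -1.09052445e-03,  3.72526856e-04]), 'joint_torque': array([-1.61290725e-03, -5.59853125e+01, -4.91755986e+01,  7.67333270e-02,
        3.59135563e-02, -2.97389461e-04]), 'position': array([5.99389729e-01, 7.75511525e-05, 1.96790017e-01]), 'orientation': array([-2.22042309e+00, -2.22047525e+00,  1.84222392e-03]), 'contact_force': array([-0.22019494, -0.19152594, -0.32306395]), 'wrist_torque': array([ 0.01906589,  0.05321726, -0.00718328]), 'grasp_force': 0.0, 'width': 0.996264656683624}
```

View pics/s0.png

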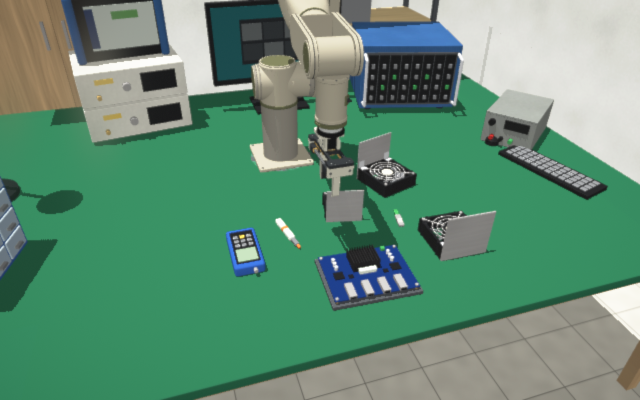

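View pics/d0.png

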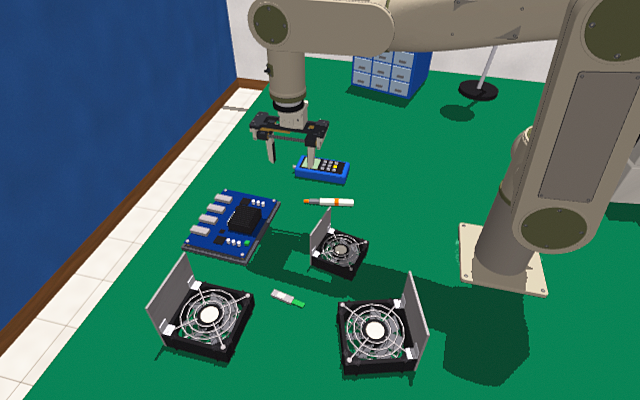

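The small fan is the middle one: scene plate at (345,207), side frame at (340,255). The board is at scene (368,273), the pen at (288,233) and the module at (399,217). Next I'll build a top-down map.

```bash
python3 - <<'E'
from h import *
img=np.zeros((560,720,3),np.uint8); zb=np.full((560,720),-1.)
for f in('s0','d0'):
    c=dict(np.load(f'pics/{f}.npz')); W=cloud(c).reshape(-1,3); C=c['image'].reshape(-1,3)
    k=np.isfinite(W[:,0])&(W[:,2]<.14)&(W[:,2]>-.02); W=W[k];C=C[k]
    # col = (0.36 - y)*1000, row=(0.95-x)*1000
    o=np.argsort(W[:,2]);W=W[o];C=C[o]
    col=((.36-W[:,1])*1000).astype(int); row=((.95-W[:,0])*1000).astype(int)
    for r,q,w,p in zip(row,col,W,C):
        if 0<=r<558 and 0<=q<718 and w[2]>zb[r,q]-.003:
            img[r:r+3,q:q+3]=p[::-1]; zb[r:r+3,q:q+3]=w[2]
cv2.imwrite('pics/top.png',img)
np.save('pics/zb.npy',zb)
W=cloud(dict(np.load('pics/s0.npz'))); 
for u,v in [(345,207),(330,220),(362,218),(327,194),(361,192),(319,258),(335,303),(419,294),(408,250),(365,258)]: print('s',u,v,W[v,u].round(4))
W=cloud(dict(np.load('pics/d0.npz')))
for u,v in [(329,212),(311,243),(312,263),(340,250),(362,240),(353,275),(240,220)]: print('d',u,v,W[v,u].round(4))
E
```

```text
s 345 207 [0.4973 0.0972 0.0552]
s 330 220 [0.4882 0.0497 0.0059]
s 362 218 [0.5013 0.1592 0.    ]
s 327 194 [0.4866 0.0373 0.1109]
s 361 192 [0.5078 0.1457 0.1116]
s 319 258 [ 0.6809 -0.0506  0.0261]
s 335 303 [ 0.8502 -0.0597  0.0115]
s 419 294 [0.8804 0.1754 0.0045]
s 408 250 [ 6.970e-01  2.333e-01 -1.000e-04]
s 365 258 [0.7474 0.0659 0.0521]
d 329 212 [0.4816 0.0475 0.1088]
d 311 243 [0.5046 0.1549 0.0924]
d 312 263 [0.5025 0.1545 0.011 ]
d 340 250 [0.4344 0.1123 0.0365]
d 362 240 [0.3817 0.0632 0.0386]
d 353 275 [0.3863 0.1745 0.0207]
d 240 220 [0.7367 0.0809 0.0476]
```

View pics/top.png

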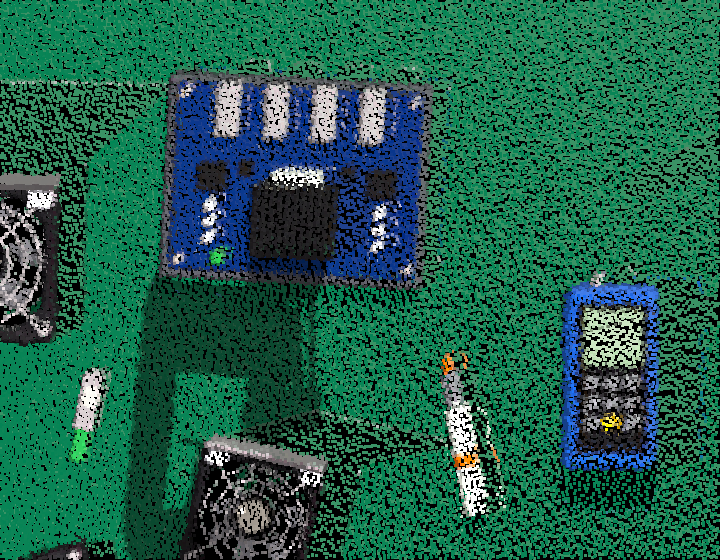

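Top map scale is 1 mm/px. The tray's near edge runs (163,278)–(415,286), and the fan wall's top runs (205,437)–(327,459), so the fan is yawed about -0.18. The board is at about -0.03. I'll refine both.

```bash
python3 - <<'E'
from h import *
P={}
for f in('s0','d0'):
    W=cloud(dict(np.load(f'pics/{f}.npz'))).reshape(-1,3); W=W[np.isfinite(W[:,0])]
    def box(a,b,c,d,e,g): return W[(W[:,0]>a)&(W[:,0]<b)&(W[:,1]>c)&(W[:,1]<d)&(W[:,2]>e)&(W[:,2]<g)]
    for n,b in dict(tray=(.63,.92,-.1,.24,.005,.03),sink=(.64,.85,-.02,.15,.051,.06),wall=(.46,.54,.01,.19,.07,.11),frame=(.35,.53,.0,.2,.012,.045),mod=(.48,.6,.22,.32,.004,.02),pen=(.4,.62,-.16,-.06,.005,.03)).items():
        p=box(*b); 
        if len(p)<5: continue
        p2=p[:,:2].astype(np.float32)
        (c,s,a)=cv2.minAreaRect(p2*1000); print(f,n,len(p),np.round(c,1),np.round(s,1),round(a,1),p.min(0).round(3),p.max(0).round(3))
    p=box(.46,.54,.01,.19,.06,.115)
    if len(p)>5: print(f,'wall fit x=a+b*y',np.polyfit(p[:,1],p[:,0],1),p[:,1].mean(),'cols ymin/max',p[:,1].min(),p[:,1].max())
E
```

```text
s0 tray 3471 [778.5  69.8] [338.6 280.4] 87.8 [ 0.635 -0.1    0.005] [0.919 0.235 0.03 ]
s0 sink 267 [731.3  65.8] [82.2 72.6] 85.9 [0.692 0.024 0.051] [0.769 0.108 0.06 ]
s0 wall 357 [498.1  93.4] [120.4  16. ] 77.8 [0.48  0.034 0.07 ] [0.515 0.154 0.11 ]
s0 frame 366 [459.2  72.6] [170.3  95.3] 28.2 [0.365 0.035 0.012] [0.518 0.153 0.044]
s0 mod 95 [537.2 267.2] [ 87.7 109.6] 83.2 [0.486 0.223 0.004] [0.589 0.317 0.012]
s0 pen 220 [ 508.5 -108.9] [185.4  73.5] 7.6 [ 0.412 -0.153  0.005] [ 0.6   -0.062  0.02 ]
s0 wall fit x=a+b*y [0.22040126 0.47724918] 0.09480231895278879 cols ymin/max 0.03449199654312259 0.15364033749147346
d0 tray 3302 [779.8  77. ] [280.6 286. ] 88.8 [ 0.635 -0.066  0.005] [0.92  0.217 0.03 ]
d0 sink 438 [728.6  65.8] [85.4 70.6] 88.3 [0.693 0.023 0.051] [0.765 0.109 0.06 ]
d0 wall 207 [492.1  97.1] [119.3   4.5] 76.1 [0.479 0.039 0.07 ] [0.508 0.155 0.11 ]
d0 frame 1656 [432.6 109.7] [128.1 126.2] 75.6 [0.362 0.039 0.012] [0.509 0.182 0.045]
d0 mod 235 [540.2 270. ] [ 88.1 107.2] 89.9 [0.487 0.226 0.004] [0.594 0.314 0.013]
d0 pen 284 [ 511.8 -106.8] [191.9  50.1] 4.0 [ 0.415 -0.125  0.005] [ 0.609 -0.075  0.02 ]
d0 wall fit x=a+b*y [0.22730973 0.47055035] 0.10213900901607878 cols ymin/max 0.03591586530320915 0.1554265111858174
```

>>> apply_moves(moves=[0,0,-0.14,0,0,-20,0.6,0,0,-0.28,0,0,-50,0.6,0,0,-0.42,0,0,-50,0.6,0,0,-0.56,0,0,-50,0.6,0,0,-0.7,0,0,-50,0.6])

```text
time_s: 0.6
position: [0.5999, 0.0, 0.2476]
orientation: [-1.317, -2.852, 0.0]
contact_force: [0.7, 0.2, -1.2]
width: 0.628
grasp_force: 0.0
```

>>> apply_moves(moves=[0,0,-0.14,0,0,0,0.6,0,0,-0.28,0,0,0,0.6,0,0,-0.42,0,0,0,0.6,0,0,-0.56,0,0,0,0.6,0,0,-0.69,0,0,0,0.6])

```text
time_s: 1.1
position: [0.5997, 0.0, 0.2472]
orientation: [-0.275, -3.128, 0.0]
contact_force: [-1.3, -0.6, 0.1]
width: 0.602
grasp_force: 0.0
```

>>> apply_moves(moves=[0,0,0.01,40,20,0,0.6,0,0,0.02,80,40,0,0.6,0,0,0.03,120,60,0,0.6,0,0,0.04,158,78,0,0.6,0,0,0.04,158,78,0,0.6])

```text
time_s: 1.6
position: [0.4554, 0.1076, 0.2476]
orientation: [-0.342, -3.122, -0.001]
contact_force: [0.9, -0.7, 1.0]
width: 0.601
grasp_force: 0.0
```

>>> apply_moves(moves=[0,0,0,0,0,40,0.6,0,0,0,0,0,80,0.6,0,0,0,0,0,120,0.6,0,0,0,0,0,144,0.6,0,0,0,0,0,144,0.6])

```text
time_s: 2.1
position: [0.4553, 0.1044, 0.0993]
orientation: [-0.346, -3.115, 0.003]
contact_force: [-1.2, 0.1, -0.1]
width: 0.597
grasp_force: 0.0
```

```bash
python3 -c "
from h import *
grab('side','d1');s=monitor.read_state();print(s['position'],s['orientation'],s['contact_force'])"
```

```text
[0.45708589 0.10469959 0.10214315] [-3.45942328e-01 -3.11827571e+00  1.71236262e-03] [ 0.70432441 -0.97282398  0.5957001 ]
```

View pics/d1.png

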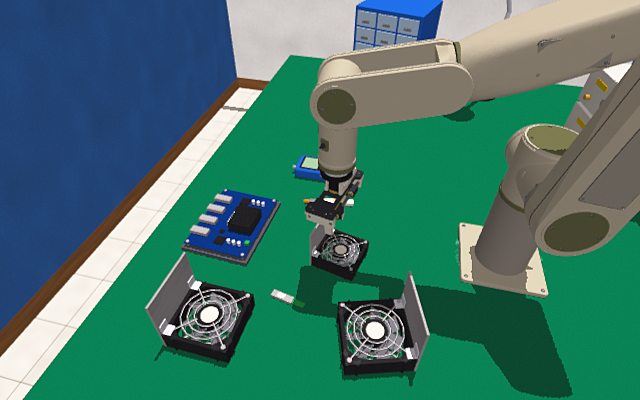

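The gripper is behind the wall at (318,235), above the frame. Now I'll push.

>>> apply_moves(moves=[0,0,0,-12,0,0,0.6,0,0,0,-22,0,0,0.6,0,0,0,-30,0,0,0.6,0,0,0,-36,0,0,0.6,0,0,0,-42,0,1,0.6])

```text
time_s: 2.65
position: [0.5005, 0.0958, 0.1035]
orientation: [0.346, 3.122, 0.0]
contact_force: [1.1, -0.8, -0.9]
width: 0.598
grasp_force: 0.0
```

```bash
cat > look.py <<'E'
import sys
from h import *
s=monitor.read_state();print(s['position'],s['contact_force'])
c=grab('side',sys.argv[1])
cv2.imwrite(f'pics/{sys.argv[1]}.png',cv2.resize(c['image'][150:330,170:410,::-1],None,fx=3,fy=3))
E
python3 look.py d2
```

```text
[0.50053661 0.0958064  0.10347678] [ 1.13563908 -0.79427715 -0.85012674]
```

View pics/d2.png

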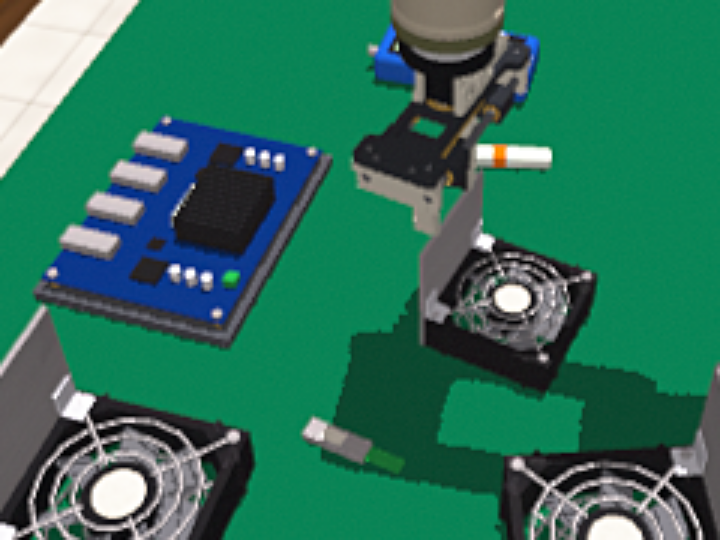

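```bash
python3 - <<'E'
from h import *
c=dict(np.load('pics/d2.npz')); 
s=monitor.read_state();R=cv2.Rodrigues(s['orientation'])[0];p=s['position']
pts=[p+R@[0,y,z] for y in(-.04,.04) for z in(0,-.06)]
for q in pts:
    u=cv2.projectPoints(np.array([q]),np.array(c['rvec']).astype(float),np.array(c['tvec']).astype(float),c['K'],None)[0].ravel(); print(q.round(3),u.round(),'crop',(u-[170,150])*3)
W=cloud(c)
for x,y in [(427,215),(427,200),(424,260),(450,235),(430,290),(475,190)]:
    print(x,y,W[150+y//3,170+x//3].round(4))
W=W.reshape(-1,3);k=(W[:,0]>.46)&(W[:,0]<.54)&(W[:,1]>.02)&(W[:,1]<.17)&(W[:,2]>.06)&(W[:,2]<.125)
for v in W[k][::12]: print(v.round(3),end=' ')
E
```

```text
[0.492 0.057 0.103] [325. 215.] crop [463.512203   195.31806194]
[0.492 0.057 0.163] [325. 199.] crop [464.73071803 146.45486226]
[0.51  0.135 0.103] [311. 234.] crop [423.30282959 252.73495435]
[0.51  0.135 0.163] [311. 218.] crop [422.92079734 203.54307922]
427 215 [0.5049 0.1424 0.1606]
427 200 [0.4931 0.1866 0.2228]
424 260 [0.5048 0.1537 0.1177]
450 235 [0.4937 0.102  0.0976]
430 290 [0.5027 0.1423 0.0673]
475 190 [0.4833 0.0526 0.1094]
[0.483 0.041 0.121] [0.483 0.055 0.116] [0.483 0.055 0.108] [0.487 0.073 0.116] [0.483 0.054 0.096] [0.494 0.09  0.12 ] [0.492 0.088 0.115] [0.49  0.084 0.108] [0.49  0.085 0.104] [0.491 0.091 0.106] [0.493 0.095 0.106] [0.492 0.097 0.104] [0.492 0.097 0.101] [0.491 0.091 0.091] [0.488 0.077 0.073] [0.489 0.084 0.076] [0.491 0.089 0.077] [0.492 0.098 0.083] [0.492 0.096 0.077] [0.494 0.101 0.077] [0.495 0.107 0.079] [0.497 0.111 0.079] [0.496 0.113 0.077] [0.495 0.108 0.068] [0.505 0.153 0.105] [0.503 0.142 0.091] [0.498 0.119 0.063] [0.502 0.136 0.072] [0.503 0.142 0.071] [0.505 0.154 0.071]
```

```bash
python3 - <<'E'
from h import *
c=grab('scene','s2'); d=np.load('pics/d2.npz')
a=cv2.resize(c['image'][120:240,290:420,::-1],(400,370),interpolation=cv2.INTER_CUBIC)
b=cv2.resize(d['image'][180:280,270:378,::-1],(400,370),interpolation=cv2.INTER_CUBIC)
cv2.imwrite('pics/z2.png',np.hstack([a,b]))
W=cloud(dict(d))
for col in (309,311,313,315): print(col,[tuple((W[r,col]*1000).round()) for r in range(216,244,3)])
E
```

```text
309 [(np.float64(501.0), np.float64(185.0), np.float64(220.0)), (np.float64(501.0), np.float64(186.0), np.float64(211.0)), (np.float64(514.0), np.float64(137.0), np.float64(150.0)), (np.float64(514.0), np.float64(139.0), np.float64(141.0)), (np.float64(547.0), np.float64(20.0), np.float64(1.0)), (np.float64(544.0), np.float64(31.0), np.float64(0.0)), (np.float64(540.0), np.float64(44.0), np.float64(1.0)), (np.float64(538.0), np.float64(55.0), np.float64(0.0)), (np.float64(535.0), np.float64(65.0), np.float64(-1.0)), (np.float64(532.0), np.float64(77.0), np.float64(-0.0))]
311 [(np.float64(495.0), np.float64(188.0), np.float64(223.0)), (np.float64(495.0), np.float64(187.0), np.float64(213.0)), (np.float64(508.0), np.float64(140.0), np.float64(154.0)), (np.float64(508.0), np.float64(141.0), np.float64(144.0)), (np.float64(541.0), np.float64(18.0), np.float64(1.0)), (np.float64(538.0), np.float64(31.0), np.float64(2.0)), (np.float64(506.0), np.float64(150.0), np.float64(120.0)), (np.float64(505.0), np.float64(152.0), np.float64(112.0)), (np.float64(504.0), np.float64(155.0), np.float64(
[... 551 characters left out ...]
at64(503.0), np.float64(142.0), np.float64(91.0)), (np.float64(502.0), np.float64(143.0), np.float64(80.0))]
315 [(np.float64(485.0), np.float64(189.0), np.float64(227.0)), (np.float64(485.0), np.float64(189.0), np.float64(218.0)), (np.float64(499.0), np.float64(136.0), np.float64(152.0)), (np.float64(499.0), np.float64(135.0), np.float64(140.0)), (np.float64(499.0), np.float64(136.0), np.float64(131.0)), (np.float64(500.0), np.float64(132.0), np.float64(115.0)), (np.float64(501.0), np.float64(129.0), np.float64(100.0)), (np.float64(500.0), np.float64(133.0), np.float64(93.0)), (np.float64(500.0), np.float64(130.0), np.float64(78.0)), (np.float64(500.0), np.float64(132.0), np.float64(69.0))]
```

View pics/z2.png

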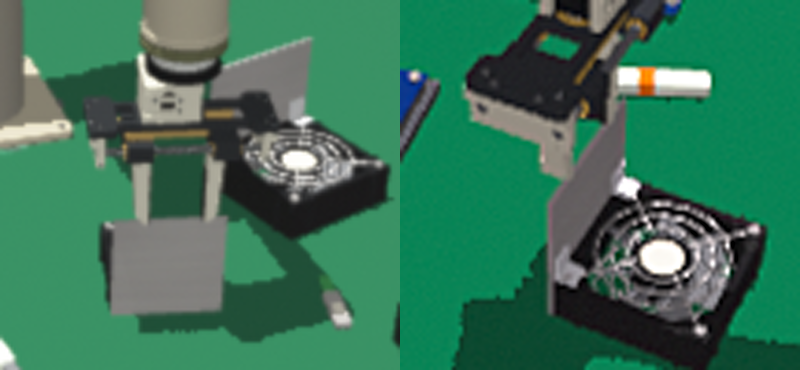

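```bash
python3 - <<'E'
from h import *
P=lambda c,q: cv2.projectPoints(np.array(q,float).reshape(-1,1,3),np.array(c['rvec']).astype(float),np.array(c['tvec']).astype(float),c['K'],None)[0].reshape(-1,2)
d0=dict(np.load('pics/d0.npz')); print(P(d0,[[.599,0,.197],[.546,0,.197],[.653,0,.197]]))
W=cloud(d0); print([tuple((W[r,272]*1000).round()) for r in range(150,170,2)],[tuple((W[r,308]*1000).round()) for r in range(150,172,2)])
for f in ('d1','d2'):
  W=cloud(dict(np.load(f'pics/{f}.npz'))).reshape(-1,3); k=(W[:,0]>.43)&(W[:,0]<.54)&(W[:,1]>.02)&(W[:,1]<.18)&(W[:,2]>.124 if f=='d2' else W[:,2]>.06)&(W[:,2]<.2)&((W[:,0]<.478) if f=='d1' else True)
  w=W[k];w=w[np.argsort(w[:,2])];print(f,w[:12].round(3).tolist())
E
```

```text
[[291.70859908 169.70226919]
 [310.48754038 172.6880716 ]
 [272.88520349 166.70939867]]
[(np.float64(647.0), np.float64(11.0), np.float64(261.0)), (np.float64(647.0), np.float64(11.0), np.float64(254.0)), (np.float64(648.0), np.float64(11.0), np.float64(248.0)), (np.float64(649.0), np.float64(9.0), np.float64(240.0)), (np.float64(649.0), np.float64(10.0), np.float64(234.0)), (np.float64(649.0), np.float64(12.0), np.float64(229.0)), (np.float64(650.0), np.float64(10.0), np.float64(220.0)), (np.float64(759.0), np.float64(-257.0), np.float64(0.0)), (np.float64(755.0), np.float64(-246.0), np.float64(0.0)), (np.float64(752.0), np.float64(-237.0), np.float64(-1.0))] [(np.float64(549.0), np.float64(10.0), np.float64(277.0)), (np.float64(549.0), np.float64(11.0), np.float64(272.0)), (np.float64(549.0), np.float64(12.0), np.float64(266.0)), (np.float64(550.0), np.float64(10.0), np.float64(258.0)), (np.float64(549.0), np.float64(12.0), np.float64(254.0)), (np.float64(549.0), np.float64(11.0), np.float64(247.0)), (np.float64(549.0), np.float64(13.0), np.float64(242.0)), (np.float64(550.0), np.float64(10.0), np.float64(233.0)), (np.float64(550.0), np.float64(10.0), np.float64(226.0)), (np.float64(549.0), np.float64(13.0), np.float64(222.0)), (np.float64(612.0), np.float64(-211.0), np.float64(36.0))]
d1 [[0.453, 0.14, 0.121], [0.445, 0.079, 0.121], [0.442, 0.08, 0.123], [0.454, 0.139, 0.123], [0.438, 0.073, 0.124], [0.439, 0.081, 0.125], [0.455, 0.145, 0.126], [0.442, 0.081, 0.127], [0.455, 0.144, 0.128], [0.445, 0.083, 0.129], [0.462, 0.147, 0.129], [0.439, 0.082, 0.129]]
d2 [[0.491, 0.071, 0.125], [0.483, 0.066, 0.126], [0.485, 0.072, 0.127], [0.497, 0.132, 0.127], [0.487, 0.072, 0.127], [0.498, 0.13, 0.128], [0.496, 0.072, 0.128], [0.49, 0.072, 0.129], [0.493, 0.072, 0.129], [0.483, 0.067, 0.13], [0.499, 0.136, 0.131], [0.487, 0.073, 0.131]]
```

The rendered fingertips end about 20 mm above the reported TCP, which is why they passed just over the wall top. I'll allow for that: back off, go down and retry.

>>> apply_moves(moves=[0,0,0,0,0,-12,0.6,0,0,0,22,0,-12,0.6,0,0,0,43,0,-12,0.6,0,0,0,43,0,10,0.6,0,0,0,43,0,24,0.6])

```text
time_s: 3.25
position: [0.4573, 0.1057, 0.0789]
orientation: [0.345, 3.122, 0.0]
contact_force: [-0.5, 0.0, -0.5]
width: 0.598
grasp_force: 0.0
```

>>> apply_moves(moves=[0,0,0,-10,0,0,0.6,0,0,0,-20,0,0,0.6,0,0,0,-28,0,0,0.6,0,0,0,-36,0,0,0.6,0,0,0,-42,0,0,0.6])

```text
time_s: 3.75
position: [0.4997, 0.096, 0.0792]
orientation: [0.347, 3.122, 0.0]
contact_force: [-2.0, 1.1, -0.3]
width: 0.599
grasp_force: 1.1
```

```bash
cat > wall.py <<'E'
import sys
from h import *
s=monitor.read_state();print(s['time_s'],s['position'],s['contact_force'])
for n in('side','scene'):
    c=grab(n,sys.argv[1]+n)
    W=cloud(c).reshape(-1,3);W=W[np.isfinite(W[:,0])]
    g=W[(W[:,0]>.34)&(W[:,0]<.68)&(W[:,1]>.02)&(W[:,1]<.19)&(W[:,2]>.004)]
    # profile along fan forward axis, 10 mm height bins: min/max forward
    for h in np.arange(0,.14,.01):
        q=g[(g[:,2]>=h)&(g[:,2]<h+.01)]
        if len(q)>3:
            a=(q[:,:2]-[.498,.095])@[.976,-.218]; print(n,round(h,2),len(q),(np.percentile(a,[2,50,98])*1000).round())
E
python3 wall.py w3
```

```text
3.75 [0.49965794 0.09602082 0.07919398] [-1.98587395  1.05433557 -0.28035085]
side 0.0 141 [-130.   84.  181.]
side 0.01 285 [-124.    0.  187.]
side 0.02 322 [-124.  -60.  186.]
side 0.03 462 [-123.  -62.    1.]
side 0.04 683 [-121.  -53.    1.]
side 0.05 397 [-120.  -98.    4.]
side 0.06 69 [1. 4. 6.]
side 0.07 59 [4. 6. 9.]
side 0.08 44 [6. 7. 9.]
side 0.09 29 [ 1.  8. 12.]
side 0.1 32 [-9.  8. 12.]
side 0.11 53 [-10.   1.  15.]
side 0.12 28 [-9. -7. 13.]
side 0.13 16 [-9. -3.  7.]
side 0.14 5 [-10.  -9.  -8.]
scene 0.0 104 [-121.    4.  141.]
scene 0.01 85 [-90.   2.   7.]
scene 0.02 98 [-99.   4. 187.]
scene 0.03 98 [-116.    4.   10.]
scene 0.04 154 [-114.    4.   11.]
scene 0.05 194 [-118.  -88.   12.]
scene 0.06 80 [-40.  10.  15.]
scene 0.07 86 [ 7. 11. 17.]
scene 0.08 86 [ 8. 13. 19.]
scene 0.09 81 [10. 15. 21.]
scene 0.1 77 [12. 17. 22.]
scene 0.11 111 [ 7. 18. 24.]
scene 0.12 34 [ 4. 13. 24.]
scene 0.13 32 [-0. 10. 17.]
scene 0.14 36 [-4. 12. 18.]
```

It is tipping cleanly, about 8° so far, with no slide. I'll follow the arc.

>>> apply_moves(moves=[0,0,0,-6,0,1,0.6,0,0,0,-12,0,2,0.6,0,0,0,-18,0,4,0.6,0,0,0,-24,0,6,0.6,0,0,0,-30,0,9,0.6])

```text
time_s: 4.35
position: [0.5287, 0.0895, 0.0699]
orientation: [0.346, 3.122, 0.0]
contact_force: [-1.0, 0.0, 1.4]
width: 0.6
grasp_force: 0.5
```

```bash
python3 wall.py w4 | grep -v 'side 0.[01] '
```

```text
4.35 [0.52874906 0.0894546  0.06986547] [-0.96804664  0.04928763  1.44885934]
side 0.01 204 [-33. 164. 189.]
side 0.02 140 [-48.  -2. 191.]
side 0.03 237 [-62.   2.  14.]
side 0.04 369 [-81.  -6.  19.]
side 0.05 475 [-112.  -38.   24.]
side 0.06 439 [-111.  -55.   29.]
side 0.07 328 [-106.  -71.   35.]
side 0.08 289 [-101.  -90.   38.]
side 0.09 67 [-98.  34.  45.]
side 0.11 29 [20. 23. 43.]
side 0.12 22 [20. 22. 38.]
side 0.13 8 [20. 21. 23.]
side 0.14 6 [20. 31. 33.]
scene 0.0 92 [-130.   25.  145.]
scene 0.01 68 [-16.   8.  13.]
scene 0.02 57 [  9.  14. 190.]
scene 0.03 67 [-67.  19.  22.]
scene 0.04 96 [-89.  21.  26.]
scene 0.05 171 [-105.  -33.   32.]
scene 0.06 207 [-100.  -44.   38.]
scene 0.07 141 [-95. -55.  43.]
scene 0.08 136 [-91. -69.  47.]
scene 0.09 68 [-84.  50.  54.]
scene 0.1 108 [33. 53. 58.]
scene 0.11 30 [29. 42. 59.]
scene 0.12 29 [27. 41. 45.]
scene 0.13 36 [37. 41. 46.]
scene 0.14 33 [34. 41. 46.]
```

>>> apply_moves(moves=[0,0,0,-6,0,3,0.6,0,0,0,-12,0,7,0.6,0,0,0,-18,0,11,0.6,0,0,0,-22,0,15,0.6,0,0,0,-25,0,18,0.6])

```text
time_s: 4.95
position: [0.5525, 0.084, 0.0512]
orientation: [-0.346, -3.122, 0.0]
contact_force: [0.8, 0.0, 0.3]
width: 0.6
grasp_force: 0.0
```

```bash
python3 wall.py w5 | grep -v 'side 0.[01] '
```

```text
4.95 [0.5524777  0.08401438 0.05117645] [0.75109767 0.04891725 0.31278412]
side 0.01 160 [ -8. 169. 188.]
side 0.02 173 [-15.  27. 189.]
side 0.03 306 [-20.  34.  47.]
side 0.04 280 [-27.  49.  60.]
side 0.05 210 [-38.  61.  73.]
side 0.06 154 [-47.  69.  87.]
side 0.07 133 [-53. -10.  93.]
side 0.08 104 [-62. -20.  59.]
side 0.09 125 [-75. -26.  60.]
side 0.11 288 [-65. -53.  46.]
side 0.12 83 [-52. -46.  61.]
side 0.13 8 [51. 54. 59.]
side 0.14 9 [45. 48. 52.]
scene 0.0 51 [-129.   74.  158.]
scene 0.01 28 [-5. 12. 31.]
scene 0.02 182 [ -9.  31. 168.]
scene 0.03 149 [-15.  28.  69.]
scene 0.04 110 [-14.  24.  87.]
scene 0.05 159 [-28.  90. 107.]
scene 0.06 92 [-34.   6.  70.]
scene 0.07 92 [-36.   3.  67.]
scene 0.08 108 [-32.  -3.  68.]
scene 0.09 78 [-47.  -4.  70.]
scene 0.1 50 [-36.  63.  69.]
scene 0.11 55 [-20.  48.  70.]
scene 0.12 32 [-17.  66.  70.]
scene 0.13 36 [51. 66. 73.]
scene 0.14 13 [45. 66. 70.]
```

>>> apply_moves(moves=[0,0,0,0,0,0,0.6,0,0,0,0,0,0,0.6,0,0,0,0,0,0,0.6,0,0,0,0,0,0,0.6,0,0,0,0,0,0,0.6])

```text
time_s: 5.55
position: [0.5523, 0.0842, 0.052]
orientation: [0.346, 3.122, -0.0]
contact_force: [-0.2, 0.0, -0.2]
width: 0.6
grasp_force: 0.0
```

```bash
python3 wall.py w6 | grep -v 'side 0.[01] '
```

```text
5.55 [0.55227955 0.08416198 0.05197053] [-0.23511488  0.0307471  -0.20884615]
side 0.01 259 [  1. 160. 188.]
side 0.02 120 [  1.  18. 190.]
side 0.03 64 [ 1.  8. 36.]
side 0.04 73 [ 1.  6. 38.]
side 0.05 89 [ 2.  8. 37.]
side 0.06 78 [ 1.  7. 39.]
side 0.07 75 [ 1.  7. 38.]
side 0.08 95 [ 1.  9. 59.]
side 0.09 74 [ 1. 11. 59.]
side 0.11 83 [ 2.  7. 50.]
side 0.12 491 [ 1. 19. 45.]
side 0.13 9 [36. 54. 59.]
side 0.14 7 [46. 46. 50.]
scene 0.0 380 [-92.  73. 125.]
scene 0.01 135 [ 4. 36. 48.]
scene 0.02 119 [  4.  35. 183.]
scene 0.03 64 [ 6. 39. 49.]
scene 0.04 69 [14. 40. 48.]
scene 0.05 83 [ 4. 38. 46.]
scene 0.06 73 [ 9. 38. 48.]
scene 0.07 70 [13. 40. 68.]
scene 0.08 109 [ 4. 38. 70.]
scene 0.09 79 [18. 42. 69.]
scene 0.1 77 [14. 44. 70.]
scene 0.11 87 [20. 44. 71.]
scene 0.12 146 [ 6. 40. 69.]
scene 0.13 30 [51. 65. 68.]
scene 0.14 16 [54. 66. 69.]
```

View pics/w6side.png

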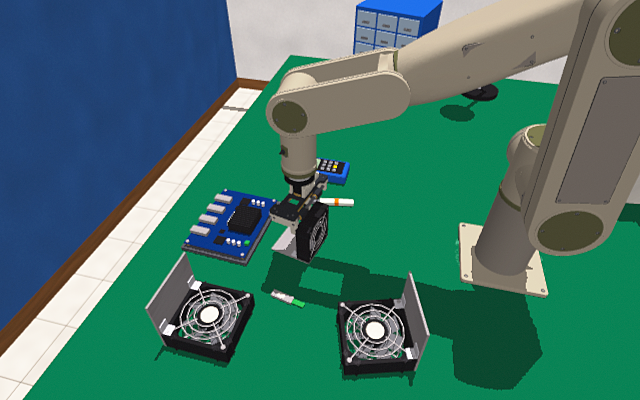

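The fan stands upright (side image, frame at (313,232)), with its rear edge where it started. Next: lift, go back over it, and lower behind.

>>> apply_moves(moves=[0,0,0,0,0,-40,0.6,0,0,0,0,0,-80,0.6,0,0,0,0,0,-105,0.7,0,0,0,40,0,-105,0.7,0,0,0,85,0,-105,0.7])

```text
time_s: 6.15
position: [0.4699, 0.1027, 0.1581]
orientation: [0.347, 3.12, 0.001]
contact_force: [-1.0, -0.6, 0.8]
width: 0.7
grasp_force: 0.0
```

>>> apply_moves(moves=[0,0,0,0,0,0,0.7,0,0,0,0,0,40,0.7,0,0,0,0,0,80,0.7,0,0,0,0,0,115,0.7,0,0,0,0,0,115,0.7])

```text
time_s: 6.65
position: [0.465, 0.1022, 0.0369]
orientation: [-0.345, -3.114, 0.003]
contact_force: [0.5, -1.0, -0.1]
width: 0.698
grasp_force: 0.0
```

>>> apply_moves(moves=[0,0,0,-8,0,0,0.7,0,0,0,-16,0,0,0.7,0,0,0,-23,0,0,0.7,0,0,0,-29,0,0,0.7,0,0,0,-35,0,0,0.7])

```text
time_s: 7.15
position: [0.5038, 0.0956, 0.0439]
orientation: [-0.346, -3.121, -0.001]
contact_force: [-14.1, 2.7, 11.6]
width: 0.703
grasp_force: 7.2
```

```bash
cat > fan.py <<'E'
import sys
from h import *
s=monitor.read_state();print(s['time_s'],s['position'],s['orientation'],s['contact_force'])
B=np.array([.670,.068]);fb=np.array([np.cos(-.04),np.sin(-.04)])
for n in('side','scene'):
    W=cloud(grab(n,sys.argv[1]+n)).reshape(-1,3);W=W[np.isfinite(W[:,0])]
    # frame body
    q=W[(W[:,0]>.45)&(W[:,0]<.66)&(W[:,1]>-.02)&(W[:,1]<.19)&(W[:,2]>.1)&(W[:,2]<.128)]
    if n=='side': r=cv2.minAreaRect((q[:,:2]*1000).astype(np.float32)); print('top rect',r)
    # plate front edge / low points
    p=W[(W[:,0]>.5)&(W[:,0]<.69)&(W[:,1]>-.02)&(W[:,1]<.17)&(W[:,2]>.0025)&(W[:,2]<.0075)]
    b=(p[:,:2]-B); x=b@fb; y=b@[-fb[1],fb[0]]
    for lo in np.arange(-.08,.09,.02):
        k=(y>=lo)&(y<lo+.02)&(x<-.001)
        if k.sum()>3: print(n,'plate y',round(lo+.01,2),'front x',(np.percentile(x[k],[90,98])*1000).round(1),k.sum())
    print(n,'plate y range',(np.percentile(y[x<-.002],[1,99])*1000).round())
E
python3 fan.py f7
```

```text
7.15 [0.50377291 0.0956495  0.04389613] [-3.45909059e-01 -3.12119310e+00 -1.49576087e-03] [-14.13378165   2.69956766  11.59170932]
top rect ((522.3488159179688, 101.86322021484375), (102.82684326171875, 54.570091247558594), 76.69405364990234)
side plate y -0.07 front x [-2.3 -1.8] 9
side plate y -0.05 front x [-12.   -8.2] 12
side plate y -0.03 front x [-42.1  -2.1] 38
side plate y -0.01 front x [-46.   -5.6] 59
side plate y 0.01 front x [-41.2  -2. ] 87
side plate y 0.03 front x [-38.4  -3. ] 104
side plate y 0.05 front x [-35.7 -11.5] 122
side plate y 0.07 front x [-41.1  -6.4] 59
side plate y 0.09 front x [-2.5 -1.2] 23
side plate y range [-76.  96.]
scene plate y -0.07 front x [-40.8 -26.8] 31
scene plate y -0.05 front x [-43.9 -29.2] 79
scene plate y -0.03 front x [-44.  -28.3] 85
scene plate y -0.01 front x [-44.6 -33.3] 78
scene plate y 0.01 front x [-40.8 -34.9] 81
scene plate y 0.03 front x [-39.  -32.3] 79
scene plate y 0.05 front x [-42.9 -28.4] 75
scene plate y 0.07 front x [-35.4 -22.3] 22
scene plate y 0.09 front x [-29.3 -21.3] 21
scene plate y range [-88.  93.]
```

View pics/f7side.png

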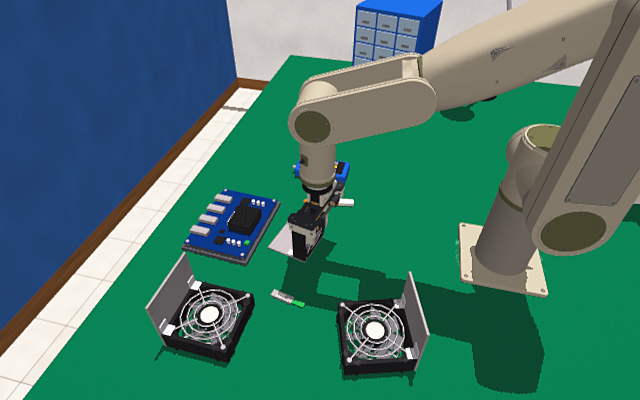

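Upward force of 11.6 N: the gripper body seems to touch the fan's top. The fan still stands (side image, (305,232)). I'll back off, raise 22 mm and push again.

>>> apply_moves(moves=[0,0,0,10,0,0,0.7,0,0,0,20,0,-8,0.7,0,0,0,20,0,-24,0.7,0,0,0,12,0,-24,0.7,0,0,0,4,0,-24,0.7])

```text
time_s: 7.75
position: [0.5013, 0.0959, 0.067]
orientation: [0.346, 3.119, 0.001]
contact_force: [0.1, -0.3, 0.1]
width: 0.698
grasp_force: 0.0
```

>>> apply_moves(moves=[0,0,0,-5,0,0,0.7,0,0,0,-10,0,0,0.7,0,0,0,-15,0,0,0.7,0,0,0,-18,0,0,0.7,0,0,0,-20,0,0,0.7])

```text
time_s: 8.25
position: [0.5171, 0.092, 0.065]
orientation: [-0.346, -3.117, -0.0]
contact_force: [-14.9, 3.2, 11.9]
width: 0.697
grasp_force: 7.3
```

```bash
cat > fan.py <<'E'
import sys
from h import *
s=monitor.read_state();print(s['time_s'],s['position'],s['orientation'],s['contact_force'])
B=np.array([.670,.068]);fb=np.array([np.cos(-.04),np.sin(-.04)])
W=cloud(grab('side',sys.argv[1]+'side')).reshape(-1,3);W=W[np.isfinite(W[:,0])]
q=W[(W[:,0]>.4)&(W[:,0]<.66)&(W[:,1]>.06)&(W[:,1]<.19)&(W[:,2]>.02)&(W[:,2]<.115)]
# near side (y+) face of frame
print('near side rect',cv2.minAreaRect((q[:,:2]*1000).astype(np.float32)), len(q))
c=grab('scene',sys.argv[1]+'scene'); W=cloud(c)
im=c['image'].astype(int); g=(im.max(2)-im.min(2)<25)&(im.mean(2)>100)
k=g&(W[:,:,0]>.5)&(W[:,:,0]<.70)&(W[:,:,1]>-.05)&(W[:,:,1]<.19)&(W[:,:,2]<.009)&(W[:,:,2]>-.004)
lab=cv2.connectedComponentsWithStats(k.astype(np.uint8),connectivity=4); i=1+lab[2][1:,4].argmax(); k=lab[1]==i
p=W[k]; r=cv2.minAreaRect((p[:,:2]*1000).astype(np.float32)); print('plate',r,k.sum())
d=p[:,:2]-B; x=d@fb; y=d@[-fb[1],fb[0]]
bx=[];by=[]
for lo in np.arange(y.min()+.006,y.max()-.012,.006):
    m=(y>=lo)&(y<lo+.006)
    if m.sum()>3: bx.append(x[m].max()); by.append(lo+.003)
f=np.polyfit(by,bx,1); print('front: slope(=-dyaw)',f[0].round(3),'x at y=0',f[1].round(4),'y range',y.min().round(4),y.max().round(4))
E
python3 fan.py f8; python3 -c "
import cv2;a=cv2.imread('pics/f8scene.png')[150:310,270:450];cv2.imwrite('pics/z8.png',cv2.resize(a,None,fx=3.5,fy=3.5,interpolation=2))"
```

```text
8.25 [0.51709251 0.09200997 0.06501546] [-3.45588624e-01 -3.11662010e+00 -2.27865190e-04] [-14.91070013   3.1856117   11.9484488 ]
near side rect ((526.7841186523438, 107.59760284423828), (106.38829803466797, 52.86204528808594), 57.94636154174805) 515
plate ((604.9877319335938, 70.36495208740234), (121.37080383300781, 92.01697540283203), 76.41934967041016) 609
front: slope(=-dyaw) -0.041 x at y=0 -0.0287 y range -0.0647 0.0682
```

View pics/z8.png

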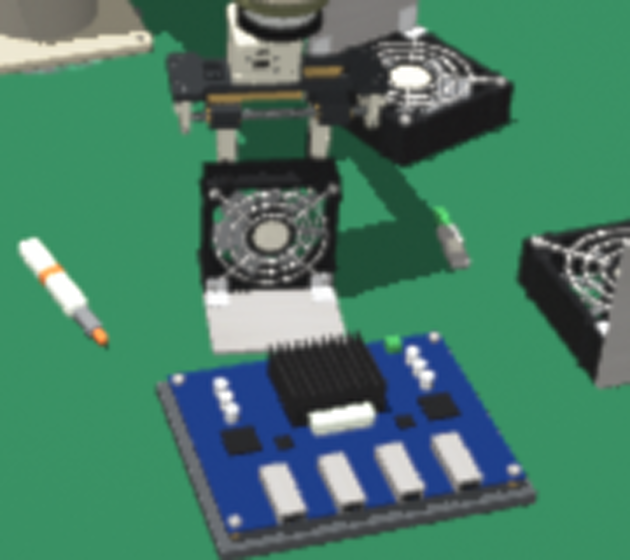

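The fan stands with the plate visible, its front edge around (207–345, 345) and its +y corner nearest the tray. Toe is about 25 mm short, yaw error about -0.2. I'll rotate the tool counter-clockwise while advancing.

>>> apply_moves(moves=[0,0,-0.04,-2,0,-1,0.7,0,0,-0.08,-4,0,-2,0.7,0,0,-0.12,-6,0,-3,0.7,0,0,-0.16,-8,0,-4,0.7,0,0,-0.2,-10,0,-4,0.7])

```text
time_s: 8.85
position: [0.5273, 0.0885, 0.068]
orientation: [-0.031, -3.137, 0.002]
contact_force: [-5.4, -2.8, -0.7]
width: 0.701
grasp_force: 2.6
```

```bash
python3 fan.py f9
```

```text
8.85 [0.52734424 0.08848015 0.06797345] [-3.11638164e-02 -3.13672945e+00  1.85964256e-03] [-5.38679263 -2.80301281 -0.6729743 ]
near side rect ((554.990966796875, 107.51219177246094), (59.44152069091797, 78.95258331298828), 13.430638313293457) 416
plate ((614.7616577148438, 72.27758026123047), (126.38031768798828, 80.55393981933594), 89.12540435791016) 540
front: slope(=-dyaw) -0.078 x at y=0 -0.0216 y range -0.0603 0.0645
```

>>> apply_moves(moves=[0,0,0.01,-3,0,-1,0.7,0,0,0.02,-5,0,-1,0.7,0,0,0.02,-7,0,-2,0.7,0,0,0.02,-9,0,-2,0.7,0,0,0.02,-10,0,-3,0.7])

```text
time_s: 9.45
position: [0.5388, 0.0893, 0.0726]
orientation: [-0.064, -3.14, -0.0]
contact_force: [-3.9, -0.8, -3.3]
width: 0.703
grasp_force: 1.8
```

```bash
python3 fan.py g1;  python3 -c "
import cv2;a=cv2.imread('pics/g1scene.png')[180:310,300:440];cv2.imwrite('pics/zg.png',cv2.resize(a,None,fx=4.5,fy=4.5,interpolation=2))"
```

```text
9.45 [0.53875722 0.08933153 0.07257638] [-6.39377307e-02 -3.14035240e+00 -1.69599417e-04] [-3.85240799 -0.79300409 -3.28947112]
near side rect ((564.3505859375, 108.21019744873047), (56.19007873535156, 75.99479675292969), 14.017522811889648) 407
plate ((618.58251953125, 73.95576477050781), (127.32247161865234, 71.58549499511719), 88.61650848388672) 480
front: slope(=-dyaw) -0.096 x at y=0 -0.0226 y range -0.06 0.0672
```

View pics/zg.png

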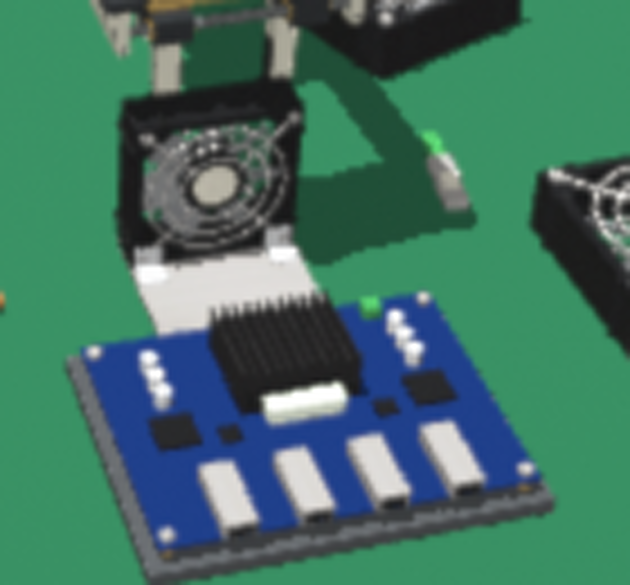

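The plate now runs up to the board's near edge, hidden behind the PCB from about (160,333) to (325,300), and looks square and centred. I'll push a few mm more until the force rises.

>>> apply_moves(moves=[0,0,0,-1,0,0,0.7,0,0,0,-2,0,0,0.7,0,0,0,-3,0,0,0.7])

```text
time_s: 9.85
position: [0.5418, 0.0891, 0.0728]
orientation: [-0.064, -3.141, -0.0]
contact_force: [-5.0, -0.8, -2.4]
width: 0.704
grasp_force: 2.3
```

>>> apply_moves(moves=[0,0,0,-1,0,0,0.7,0,0,0,-2,0,0,0.7,0,0,0,-3,0,0,0.7])

```text
time_s: 10.15
position: [0.5431, 0.0893, 0.0729]
orientation: [-0.064, -3.137, -0.001]
contact_force: [-17.2, 2.1, 9.2]
width: 0.702
grasp_force: 9.1
```

Contact with the tray: the force rose to 17 N at toe x of about 0.67, as predicted. I'll retreat and verify.

>>> apply_moves(moves=[0,0,0,10,0,0,0.7,0,0,0,30,0,0,0.7,0,0,0,60,0,0,0.7,0,0,0,80,0,-20,0.7,0,0,0,80,0,-60,0.7])

```text
time_s: 10.65
position: [0.461, 0.092, 0.1302]
orientation: [-0.063, -3.136, 0.001]
contact_force: [0.9, 0.0, 0.3]
width: 0.698
grasp_force: 0.0
```

>>> apply_moves(moves=[0,0,0,0,0,-40,0.7,0,0,0,0,0,-60,0.7,0,0,0,0,0,-60,0.7,0,0,0,0,0,-60,0.7])

```text
time_s: 11.05
position: [0.466, 0.0922, 0.1936]
orientation: [0.064, 3.137, 0.0]
contact_force: [-0.9, -0.3, -0.7]
width: 0.699
grasp_force: 0.0
```

```bash
python3 fan.py g2; python3 - <<'E'
from h import *
W=cloud(dict(np.load('pics/g2side.npz'))).reshape(-1,3)
q=W[(W[:,0]>.5)&(W[:,0]<.62)&(W[:,1]>-.02)&(W[:,1]<.17)&(W[:,2]>.118)&(W[:,2]<.132)]
print('frame top',cv2.minAreaRect((q[:,:2]*1000).astype(np.float32)),q[:,2].mean(),len(q))
k=W[(W[:,0]>.4)&(W[:,0]<.62)&(W[:,1]>-.02)&(W[:,1]<.17)&(W[:,2]>.02)&(W[:,2]<.115)]
for h in(.02,.05,.08,.1): print(h,k[(k[:,2]>h)&(k[:,2]<h+.015)][:,0].min())
E
```

```text
11.05 [0.46603262 0.09222372 0.19364677] [6.40730444e-02 3.13749888e+00 3.74965834e-04] [-0.87010523 -0.28061318 -0.66056306]
near side rect ((555.3269653320312, 104.57391357421875), (86.54065704345703, 36.597389221191406), 63.31845474243164) 485
plate ((621.1023559570312, 70.884033203125), (122.53401947021484, 70.73465728759766), 88.23499298095703) 450
front: slope(=-dyaw) -0.092 x at y=0 -0.0233 y range -0.0603 0.062
frame top ((566.8531494140625, 74.56985473632812), (124.84718322753906, 39.07725524902344), 87.7716293334961) 0.12413304545596547 481
0.02 0.5450653022193355
0.05 0.545328535336016
0.08 0.5453204452081087
0.1 0.5455030613387674
```

View pics/g2side.png

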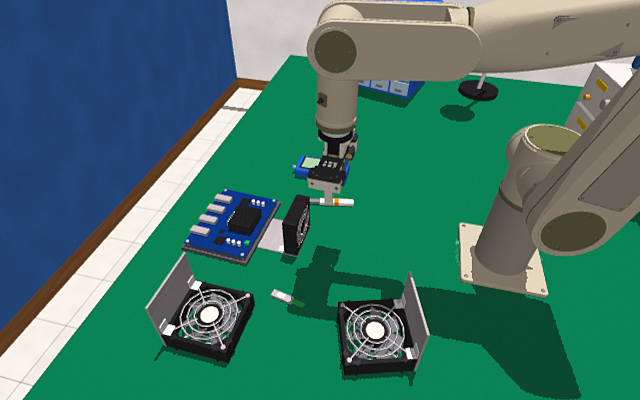

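The fan is upright: the frame top is level at 124 mm and the rear face is vertical. Yaw is -0.04, matching the board, and the toe is about 3 mm from the tray edge, 2 mm off centre. The robot is clear.

```bash
python3 -c "
from workcell import sign_off
print(sign_off())"
```

```text
the job is handed in; nothing more can be done
None
```

The job is handed in, with no verdict returned: by camera, the small fan stands upright on its foot plate, square to the board, with its front edge about 3 mm from the tray and 2 mm off the heat sink's centre line; the gripper body seems to have brushed the fan's top once (about 12 N), and the meter, pen and module were not re-measured at the end.

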